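Fit the clamp collar on the bent control rod

TASK

Take the loose clamp collar that stands on the bench, put it over the free end of the bent control rod held in the vise, and slide it along the rod round both bends until it sits fully home against the shoulder next to the vise, then let go. Work gently: ease it round by feel, do not force it or lean on the rod, and leave the other things on the bench where they are.

Things in the scene. Friction and masses are not known exactly. Their poses are not given: they have to be found in the camera images.
- collar_center (a point): centre of the loose clamp collar's 11 mm bore; x along the bore, y from flat to flat. A dark steel ring, 33 mm outside, 35 mm across its two side flats, 12 mm long along the bore, about 110 g; both ends alike. It starts standing on its pinch lug (26 x 12 mm block below the ring), bore level, this centre 33 mm and the ring's top 50 mm above the bench. Take it by the flats from above
- rod_end (a point): tip of the bent rod's free end; x points along the last straight leg, outwards, z up. The rod is plain 8 mm round steel with a rounded tip; the 11 mm bore has 1.5 mm of play all round. All the rod lies level, its axis 120 mm above the bench, nothing within 40 mm below it
- shoulder: the stop for the collar: a fixed steel disc on the rod, 24 mm across, 8 mm thick. Origin: rod axis at the disc's outer face; x along the rod away from the vise, z up. A collar that is home has its centre at x = 6 mm and hangs 1.5 mm low. It takes a firm push, up to 25 N
- rod: the bent rod where it leaves the shoulder: same origin and axes as shoulder. From here on the sketch: 52 mm straight along x; 70 degree bend towards -y, 25 mm radius on the axis; 55 mm straight; 70 degree bend back, 25 mm radius; 55 mm straight to the tip. More than 20 N on it, sideways or where the collar binds, would mar or bend it
- vise: bench vise, fixed, holding the rod; origin under its base. Jaws 76 mm wide, their near face 37 mm behind the shoulder face, top 138 mm above the bench. Its rod was bent by hand: each bend is up to 17 degrees off the sketch and each straight up to 16 mm longer or shorter, unmeasured, so the collar must be felt round.
- bush: loose plain steel bush lying flat, 40 mm outside, 25 mm bore, 18 mm tall; not the collar. Origin under its centre
- screwdriver: loose screwdriver lying on the bench. Origin under its middle
- wrench: loose wrench, 170 mm, lying on the bench. Origin under its middle
- tape: loose roll of tape lying flat, 100 mm across, 24 mm tall. Origin under its centre
- printer: loose hand-held label printer, 75 x 135 x 62 mm. Origin under its centre
- carton: loose small carton, 100 x 140 x 70 mm. Origin under its centre
- clamp: loose spring clamp lying flat, about 170 x 80 mm, 28 mm tall. Origin under it near its middle
- knife: loose utility knife, 170 x 30 x 18 mm. Origin under its handle's middle

How it is judged:
By the outcome, as a careful person would: the job done as asked, in the order asked, and still so for the second after the job is handed in, with the robot touching nothing.
It also fails if it takes over 72 s, if anything falls off the work surface, if the arm or the gripper's body presses on something with over 40 N, if the wrist force passes 120 N, or if a joint passes its speed limit or range.

ROBOT

A 7-joint arm with a two-finger parallel gripper is mounted at the origin on the work surface. World frame = base frame: x ahead of the robot, y to its left, z up, the work surface at z = 0. Lengths are in m, angles in rad, forces in N, time in s.
With the tool pointing down it reaches from about 0.4 to 0.85 m from the base axis. Payload 4.4 kg.
Tool frame: the origin (TCP) lies at the very end of the fingers, on their centre line; the grasp point (between the pads) lies 19 mm behind it (env.grip_point_offset is the distance from the TCP to the grasp point, in m); z points along the fingers, y is the line along which they close (so a half turn about z gives the same grasp; the last joint's range is limited). The gripper opens to 94 mm and grips with 3 to 60 N. Pads are 16 mm wide; open, the fingers measure 119 mm over their backs; the gripper's body (75 mm by 177 mm) begins 78 mm behind the grasp point.
Start: joints at [-1.324, 0.628, 0.038, 1.517, -0.027, 0.996, -0.02], TCP at [0.2, 0.618, 0.205] pointing down, gripper open.
Joint ranges: [-3.06, 3.06], [-0.37, 2.12], [-1.25, 1.32], [0.18, 2.47], [-1.1, 4.24], [0.23, 1.98], [-2.94, 2.94]. Speed limits (rad/s): [2.57, 2.57, 3.14, 3.14, 3.14, 3.14, 3.14].

INTERFACE

Orientations are given as a 3x3 rotation matrix whose columns are the frame's x, y, z axes.
In Python, from bench import env gives the robot as it stands.
- The arm moves only by the tool jog_arm, never from a script. Its argument "rows" is one flat list of numbers, 5 for each row, row after row: the closure, from 0 (fully open) to 1 (shut), then the shift along the tool's x, y, z in mm, then the turn about the tool's z in rad. In form: [grip, x, y, z, roll, grip, x, y, z, roll, ...]. A call has 1 to 5 rows; each row shifts and turns the commanded pose from where the row before left it, along the tool's axes as they then stand; what a row does not reach is not made up. A row lasts 1/8 s, in which the tool goes at most 62.5 mm and 10.7 degrees, less where a joint would pass 70% of its speed; a pose out of reach is approached as far as the arm can. A call is refused whole if a number of a shift passes 62.5 or a number of a turn 0.188, either way. A call with a gripper value outside its range is refused whole. The fingers move at their own pace and stop on an object; the grip force is fixed at half the most. Time passes only in rows, so rows that do not move let the fingers close. It gives the time, the measured TCP pose, the force, the opening and the grip force at its end, in the units of the state.
- env.observe(): the state, without advancing time (a new reading comes with each control period).
- env.camera(name): name is "side" or "top" or "wrist"; returns a dict with "pixels" (420x560x3 uint8, red, green, blue), "depth" (420x560 float32, m along the optical axis (not along the pixel's ray), 0 where there is no reading), "vfov" (degrees; the focal length in pixels is half the picture's height over the tangent of half this angle, whatever the lens; pixels are square), "cx", "cy" (the principal point, pixels), "origin" and "rotation" of the camera in the world. Camera axes: x right, y up, looking along -z (the intrinsics and any distortion apply to the point x, -y, -z); pixel columns grow to the right and rows downward; lengths in m; the calibration is good to about 2 mm. A picture is of the moment at which its call begins.
- env.close_job(): hands the job in; it is judged then, once.
The state is a dict: "t": time; "joint_pos": joint angles; "joint_velocities": joint speeds; "tau": joint torques, N m; "tool_pos": TCP position; "tcp_rot": TCP orientation; "contact_force": force on the tool from outside, world axes, zero at the start; "ft_torque": the same for the moment, N m; "gripper_width": finger opening in m; "grip_force": force on a finger pad.
Only numpy, scipy, OpenCV 4.12 (cv2) and the standard library are available. Lean on these libraries where they do the work, as an engineer would, in place of code of your own. Each camera call takes 0.05 s, during which the arm holds its last target. There are 200 camera calls.

## Working session

There is one attempt and no reset: what is moved stays moved. The work goes in short steps, Python scripts to look and compute and a tool call to move; the robot and the scene stay as the last step left them, time stands still between calls to the robot, and variables do not carry over. Pictures are saved under pics/ and viewed, at most 10 in all, crops included, and the job is handed in when it is done.

Besides the shell and the picture viewer there is one more tool, called after "Request:" as name(argument=value, ...) on one line, values as JSON. jog_arm: Moves the arm, as the interface text tells. Its arguments: {"type":"object","properties":{"rows":{"type":"array","items":{"type":"number"}}},"required":["rows"]}

```bash
mkdir -p pics; ls
python3 - <<'E'
from bench import env
import cv2,numpy as np
for n in("top","side","wrist"):
    c=env.camera(n); np.savez("pics/"+n+"0.npz",**c); cv2.imwrite(f"pics/{n}0.png",c["pixels"][:,:,::-1]); print(n,c["vfov"],c["cx"],c["cy"],c["origin"],c["rotation"],[k for k in c])
print(env.observe(),env.grip_point_offset)
E
```

```text
pics
top 42.44295501430824 272.14036985637273 204.28142556782532 [0.26642987 0.03111572 1.55806705] [[ 0.0156427   0.98084726 -0.19414931]
 [-0.99985702  0.01659179  0.00326319]
 [ 0.00642198  0.19407051  0.98096656]] ['pixels', 'depth', 'vfov', 'cx', 'cy', 'origin', 'rotation']
side 53.589707855782784 277.66703769828143 207.7707667955276 [-0.01081705 -0.73166925  0.69797497] [[ 0.79566511  0.32548599 -0.51085801]
 [-0.60556526  0.44748884 -0.65806113]
 [ 0.01441358  0.83295414  0.55315427]] ['pixels', 'depth', 'vfov', 'cx', 'cy', 'origin', 'rotation']
wrist 59.29618113004736 283.8624869706971 208.25898494079416 [0.1273394  0.64111774 0.38385495] [[ 0.30726868 -0.91892536 -0.24730979]
 [ 0.95161909  0.29598367  0.08255169]
 [-0.00265919 -0.26071027  0.96541343]] ['pixels', 'depth', 'vfov', 'cx', 'cy', 'origin', 'rotation']
{'t': 0.15, 'joint_pos': array([-1.32380245,  0.62911657,  0.03844469,  1.5181205 , -0.02700357,
        0.99628823, -0.0199911 ]), 'joint_velocities': array([-0.00054683, -0.00298409, -0.0004715 , -0.0015398 ,  0.00084445,
        0.0013823 ,  0.0009978 ]), 'tau': array([ 1.65230100e-03, -5.50090492e+01,  1.14468411e+00, -1.86817950e+01,
       -5.22771617e-02,  2.08580465e-02,  1.15311618e-04]), 'tool_pos': array([0.19982927, 0.61799956, 0.20478206]), 'tcp_rot': array([[-9.51480746e-01,  3.07707979e-01, -4.35575460e-04],
       [ 3.07708287e-01,  9.51479793e-01, -1.34643172e-03],
       [ 1.33464390e-07, -1.41513404e-03, -9.99998999e-01]]), 'contact_force': array([ 0.22799506,  0.08242649, -0.50081085]), 'ft_torque': array([0.03445543, 0.01911938, 0.00264807]), 'grip_force': 0.0, 'gripper_width': 0.09412824368144927} 0.0188
```

View pics/top0.png

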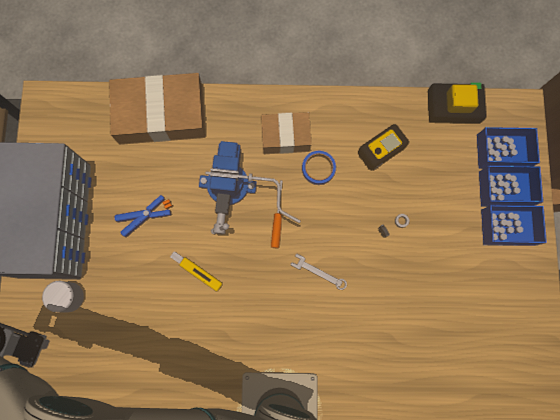

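View pics/side0.png

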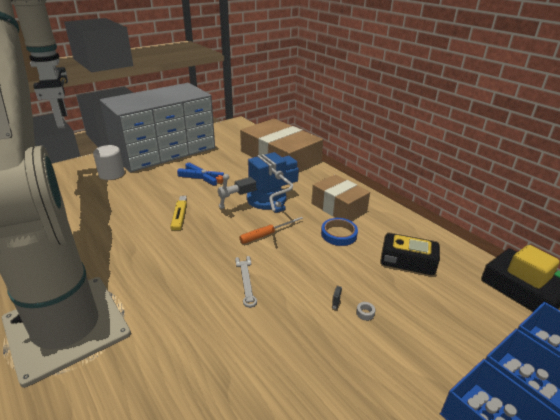

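```bash
cat > h.py <<'E'
import numpy as np,cv2
def load(f): return dict(np.load(f))
def ray(c,u,v):
    f=210/np.tan(np.radians(float(c["vfov"]))/2)
    d=np.array([(u-c["cx"])/f,-(v-c["cy"])/f,-1.0]); return c["rotation"]@d
def onz(c,u,v,z):
    d=ray(c,u,v); o=c["origin"]; return o+d*(z-o[2])/d[2]
def dep(c,u,v): return c["origin"]+ray(c,u,v)*c["depth"][int(round(v)),int(round(u))]
def tri(c1,p1,c2,p2):
    a,b=ray(c1,*p1),ray(c2,*p2); s=np.linalg.lstsq(np.c_[a,-b],c2["origin"]-c1["origin"],rcond=None)[0]
    P,Q=c1["origin"]+a*s[0],c2["origin"]+b*s[1]; return (P+Q)/2,np.linalg.norm(P-Q)
def proj(c,P):
    f=210/np.tan(np.radians(float(c["vfov"]))/2); q=c["rotation"].T@(np.asarray(P)-c["origin"]); return c["cx"]-f*q[0]/q[2],c["cy"]+f*q[1]/q[2]
E
python3 - <<'E'
from h import *
t=load("pics/top0.npz");s=load("pics/side0.npz")
g=lambda c,x,y,w,h,k:cv2.resize(c["pixels"][y:y+h,x:x+w,::-1],None,fx=k,fy=k,interpolation=cv2.INTER_CUBIC)
a=g(t,240,165,66,66,6);b=g(s,240,150,66,66,6)
c=g(t,370,210,49,25,8)[:200,:396];d=g(s,325,283,49,40,5)
d=np.pad(d,((0,0),(0,396-245),(0,0)))
im=np.vstack([np.hstack([a,b]),np.hstack([c,d])]);cv2.imwrite("pics/comp.png",im);print(im.shape)
for u,v in[(384,231),(279,182),(280,208),(299,222),(402,220)]: print(u,v,onz(t,u,v,.12).round(3),onz(t,u,v,.05).round(3),dep(t,u,v).round(3))
E
```

```text
Traceback (most recent call last):
ValueError: all the input array dimensions except for the concatenation axis must match exactly, but along dimension 1, the array at index 0 has size 792 and the array at index 1 has size 788
```

Run:
```python
from h import *
t=load("pics/top0.npz");s=load("pics/side0.npz")
g=lambda c,x,y,w,h,k:cv2.resize(c["pixels"][y:y+h,x:x+w,::-1],None,fx=k,fy=k,interpolation=cv2.INTER_CUBIC)
a=g(t,240,165,66,66,6);b=g(s,240,150,66,66,6)
c=g(t,370,210,49,25,8);d=g(s,325,283,49,40,5)
d=np.pad(d,((0,0),(0,400-245),(0,0)))
im=np.vstack([np.hstack([a,b]),np.hstack([c,d])[:, :792]]);cv2.imwrite("pics/comp.png",im);print(im.shape)
for u,v in[(384,231),(279,182),(280,208),(299,222),(402,220)]: print(u,v,onz(t,u,v,.12).round(3),onz(t,u,v,.05).round(3),dep(t,u,v).round(3))
```

```text
(596, 792, 3)
384 231 [ 0.483 -0.275  0.12 ] [ 0.493 -0.29   0.05 ] [ 0.495 -0.292  0.043]
279 182 [0.613 0.009 0.12 ] [0.63  0.007 0.05 ] [0.641 0.007 0.004]
280 208 [0.541 0.005 0.12 ] [0.555 0.004 0.05 ] [0.541 0.005 0.12 ]
299 222 [ 0.504 -0.047  0.12 ] [ 0.515 -0.051  0.05 ] [ 0.504 -0.047  0.118]
402 220 [ 0.514 -0.325  0.12 ] [ 0.526 -0.342  0.05 ] [ 0.534 -0.354  0.003]
```

View pics/comp.png

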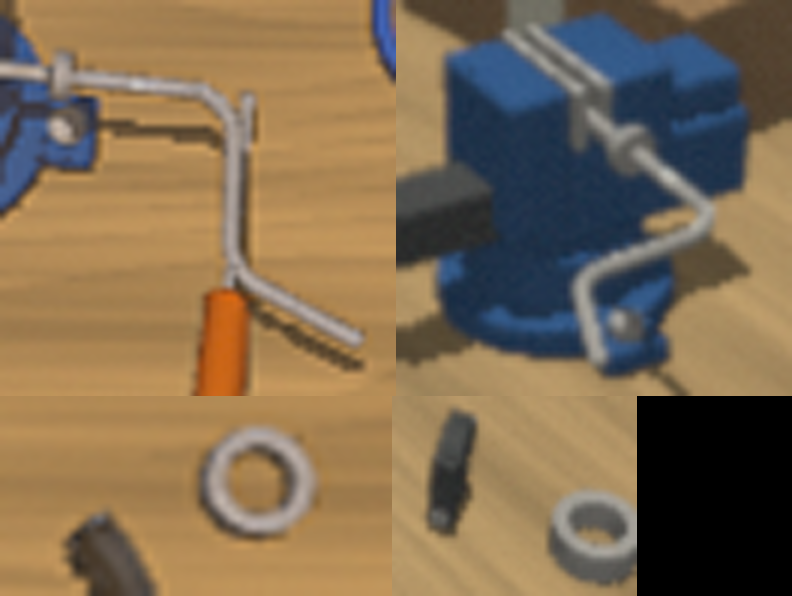

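The collar stands edge-on at about (384,231) in the top view, with the bush beside it at (402,220). The rod runs from the shoulder (251,177) to bend 1 (277,183), bend 2 (280,209) and the tip (300,222).

Request:
jog_arm(rows=[0,-20,-18,-20,0,0,-43,-39,-15,0,0,-43,-39,-10,0,0,-43,-39,-10,0,0,-43,-39,-10,0])

```text
t: 0.78
tool_pos: [0.3299, 0.392, 0.2707]
tcp_rot: [[-0.951, 0.308, 0.0], [0.308, 0.951, -0.0], [-0.0, -0.0, -1.0]]
contact_force: [0.7, 0.4, 0.2]
gripper_width: 0.0938
grip_force: 0.0
```

Request:
jog_arm(rows=[0,-43,-39,-10,0,0,-43,-39,-10,0,0,-43,-39,-5,0,0,-43,-39,-5,0,0,-43,-39,0,0])

```text
t: 1.4
tool_pos: [0.4746, 0.1406, 0.3009]
tcp_rot: [[-0.952, 0.308, 0.001], [0.308, 0.952, 0.001], [-0.001, 0.001, -1.0]]
contact_force: [0.3, 0.8, -0.4]
gripper_width: 0.0937
grip_force: 0.0
```

Request:
jog_arm(rows=[0,-43,-39,0,0,0,-30,-27,0,0,0,-18,-16,0,0,0,0,0,0,0,0,0,0,0,0])

```text
t: 2.02
tool_pos: [0.5343, 0.0375, 0.3002]
tcp_rot: [[-0.952, 0.306, -0.001], [0.306, 0.952, 0.001], [0.001, 0.001, -1.0]]
contact_force: [-0.6, -0.0, -1.0]
gripper_width: 0.094
grip_force: 0.0
```

Run:
```python
from bench import env
from h import *
c=env.camera("wrist"); np.savez("pics/w1.npz",**c); cv2.imwrite("pics/w1.png",c["pixels"][:,:,::-1]); o=env.observe()
print(o["joint_pos"].round(2),o["t"],c["origin"].round(4))
print(c["rotation"].round(4).tolist(), o["tool_pos"])
```

```text
[-0.27  0.37  0.21  1.71 -0.09  1.07  1.23] 2.075 [0.4619 0.0602 0.4795]
[[0.306, -0.9195, -0.2469], [0.952, 0.2954, 0.0798], [-0.0004, -0.2594, 0.9658]] [0.53431684 0.03779162 0.300326  ]
```

View pics/w1.png

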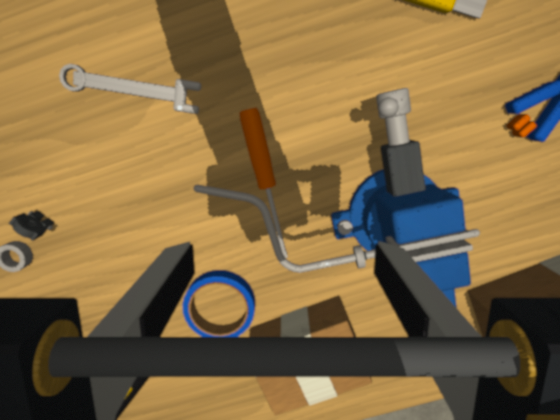

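The rod shows clearly: tip at (197,188), bend 2 near (258,198), bend 1 near (285,264), shoulder at (360,256). The collar is at about (33,225).

```bash
cat >> h.py <<'E'
def cloud(c):
    v,u=np.mgrid[0:420,0:560]; f=210/np.tan(np.radians(float(c["vfov"]))/2)
    d=np.stack([(u-c["cx"])/f,-(v-c["cy"])/f,-np.ones(u.shape)],-1)*c["depth"][...,None]
    return d@c["rotation"].T+c["origin"]
E
python3 - <<'E'
from h import *
c=load("pics/w1.npz");P=cloud(c);D=c["depth"]
m=(D>0)&(P[...,2]>.108)&(P[...,2]<.132)
m[:170]=0;m[285:]=0;m[:,:190]=0;m[:,372:]=0
n,l,st,ce=cv2.connectedComponentsWithStats(m.astype(np.uint8),connectivity=8)
k=1+st[1:,4].argmax();m=l==k;print(st[k])
# colour-free axis: rays of mask pixels onto z=.12; distance-transform ridge
dt=cv2.distanceTransform(m.astype(np.uint8),cv2.DIST_L2,5)
ys,xs=np.nonzero(m);Q=np.array([onz(c,u,v,.12)[:2] for u,v in zip(xs,ys)])
print("z med/max",np.median(P[m][:,2]),np.percentile(P[m][:,2],97))
np.savez("pics/rod.npz",Q=Q,xs=xs,ys=ys)
for a,b,nm in((198,240,'leg3'),(0,0,'leg2'),(300,350,'leg1')):
    s=((ys>212)&(ys<246)&(xs<285)) if nm=='leg2' else (xs>a)&(xs<b)&((ys<215) if nm=='leg3' else (ys>240))
    vx,vy,x0,y0=cv2.fitLine(Q[s].astype(np.float32),cv2.DIST_HUBER,0,1e-3,1e-3).ravel()
    print(nm,s.sum(),(x0,y0),np.degrees(np.arctan2(vy,vx)))
print("tip",onz(c,195.5,187.5,.12),"left mask px",xs.min(),ys[xs==xs.min()].mean(), onz(c,xs.min(),ys[xs==xs.min()].mean(),.12))
# column widths for the shoulder
for x in range(345,372): print(x,m[:,x].sum(),end='; ')
print()
# collar
mc=(D>0)&(P[...,2]>.02)&(P[...,2]<.06);mc[:200]=0;mc[240:]=0;mc[:,80:]=0
p=P[mc];print("collar",p.mean(0),p.min(0),p.max(0),mc.sum())
r=cv2.minAreaRect(p[p[:,2]>.035][:,:2].astype(np.float32)*1000);print(r)
E
```

```text
[ 193  185  179   88 1856]
z med/max 0.12350128262194657 0.13049954845933726
leg3 333 (np.float32(0.51829296), np.float32(-0.026095606)) 61.342922
leg2 270 (np.float32(0.56341606), np.float32(0.010414592)) 0.053278346
leg1 385 (np.float32(0.62403077), np.float32(0.05335964)) 85.1745
tip [ 0.50661089 -0.04660572  0.12      ] left mask px 193 188.0 [ 0.50632357 -0.04915791  0.12      ]
345 8; 346 8; 347 8; 348 8; 349 8; 350 8; 351 8; 352 8; 353 16; 354 16; 355 18; 356 20; 357 21; 358 20; 359 20; 360 19; 361 15; 362 14; 363 13; 364 17; 365 9; 366 9; 367 8; 368 8; 369 8; 370 7; 371 8; 
collar [ 0.498489   -0.2899784   0.03869572] [ 0.48124873 -0.30677156  0.02009639] [ 0.51687661 -0.2792189   0.05100701] 648
((498.787353515625, -292.95892333984375), (35.67616271972656, 13.195929527282715), 30.682798385620117)
```

Request:
jog_arm(rows=[0,-5,-22,0,0,0,-10,-49,10,0,0,-10,-49,15,0,0,-10,-49,15,0,0,-10,-49,15,0])

```text
t: 2.7
tool_pos: [0.5109, -0.1847, 0.2453]
tcp_rot: [[-0.952, 0.305, 0.001], [0.305, 0.952, 0.001], [-0.0, 0.001, -1.0]]
contact_force: [1.1, -0.4, -0.9]
gripper_width: 0.0943
grip_force: 0.0
```

Request:
jog_arm(rows=[0,-10,-49,15,0,0,-10,-48,15,0,0,-2,-10,10,0,0,0,0,5,0.18,0,0,0,0,0.18])

```text
t: 3.32
tool_pos: [0.4993, -0.2911, 0.1999]
tcp_rot: [[-0.78, 0.626, -0.0], [0.626, 0.78, 0.002], [0.002, 0.001, -1.0]]
contact_force: [-0.6, -1.2, 0.2]
gripper_width: 0.0941
grip_force: 0.0
```

Request:
jog_arm(rows=[0,0,0,0,0.18,0,0,0,0,0.18,0,0,0,0,0,0,0,0,0,0])

```text
t: 3.82
tool_pos: [0.4993, -0.2923, 0.2005]
tcp_rot: [[-0.517, 0.856, 0.0], [0.856, 0.517, 0.001], [0.001, 0.001, -1.0]]
contact_force: [0.4, 0.0, 0.2]
gripper_width: 0.0937
grip_force: 0.0
```

Run:
```python
from bench import env
from h import *
c=env.camera("wrist"); np.savez("pics/w2.npz",**c); cv2.imwrite("pics/w2.png",c["pixels"][:,:,::-1]); o=env.observe()
print(o["joint_pos"].round(2),o["tool_pos"],o["tcp_rot"].round(3).tolist())
P=cloud(c);mc=(c["depth"]>0)&(P[...,2]>.025)&(P[...,2]<.06)&(abs(P[...,0]-.499)<.035)&(abs(P[...,1]+.292)<.03)
p=P[mc];print(len(p),p.max(0),np.percentile(p[:,2],98))
t=p[p[:,2]>.036];r=cv2.minAreaRect(t[:,:2].astype(np.float32)*1000);print(r)
w=load("pics/w1.npz");E=[(355,257)];print("shoulder",[onz(w,*e,.12) for e in E])
```

```text
[ 0.2   0.57  0.45  1.74 -0.3   0.91  1.31] [ 0.49917737 -0.29273654  0.20051254] [[-0.516, 0.857, 0.0], [0.857, 0.516, 0.001], [0.0, 0.001, -1.0]]
619 [ 0.51528597 -0.27927587  0.05105678] 0.05027291139967517
((498.54571533203125, -292.9820861816406), (34.748573303222656, 12.509918212890625), 30.851890563964844)
shoulder [array([0.62683242, 0.08516832, 0.12      ])]
```

View pics/w2.png

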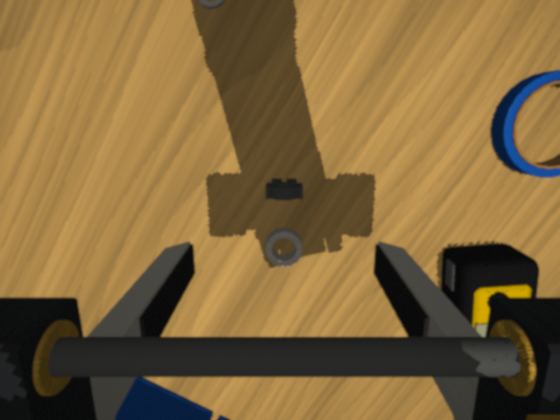

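The collar is centred between the fingers at (283,189), and its flats are in line with the closing axis. The bush at (284,246) is clear.

Request:
jog_arm(rows=[0,0,0,40,0,0,0,0,55,0,0,0,0,50,0,0,0,0,30,0,0,0,0,11,0])

```text
t: 4.5
tool_pos: [0.4979, -0.293, 0.0128]
tcp_rot: [[-0.513, 0.858, -0.002], [0.858, 0.513, 0.002], [0.003, -0.001, -1.0]]
contact_force: [-0.3, -0.3, -0.0]
gripper_width: 0.094
grip_force: 0.0
```

Request:
jog_arm(rows=[0,0,0,0,0,1,0,0,0,0,1,0,0,0,0,1,0,0,0,0,1,0,0,0,0])

```text
t: 5.12
tool_pos: [0.499, -0.2938, 0.0148]
tcp_rot: [[-0.513, 0.859, 0.001], [0.859, 0.513, -0.0], [-0.0, 0.0, -1.0]]
contact_force: [-0.9, 0.3, 0.7]
gripper_width: 0.0574
grip_force: 0.0
```

Request:
jog_arm(rows=[1,0,0,0,0,1,0,0,0,0,1,0,0,0,0])

```text
t: 5.5
tool_pos: [0.4989, -0.2937, 0.0144]
tcp_rot: [[-0.513, 0.859, 0.0], [0.859, 0.513, 0.0], [0.0, 0.0, -1.0]]
contact_force: [0.5, -0.3, -0.2]
gripper_width: 0.0349
grip_force: 30.0
```

Request:
jog_arm(rows=[1,0,0,-30,0,1,30,15,-45,0,1,45,23,-12,0,1,45,23,0,0,1,40,21,0,0])

```text
t: 6.12
tool_pos: [0.4869, -0.1123, 0.1016]
tcp_rot: [[-0.513, 0.859, 0.0], [0.859, 0.513, 0.001], [0.0, 0.0, -1.0]]
contact_force: [0.8, -0.0, -1.2]
gripper_width: 0.0346
grip_force: 30.0
```

Request:
jog_arm(rows=[1,25,13,0,0,1,0,0,0,0.173,1,0,0,0,0.173,1,0,0,0,0.173,1,0,0,0,0.173])

```text
t: 6.75
tool_pos: [0.4853, -0.086, 0.1014]
tcp_rot: [[0.159, 0.987, -0.0], [0.987, -0.159, 0.0], [0.0, -0.0, -1.0]]
contact_force: [-0.5, 0.4, -1.6]
gripper_width: 0.0348
grip_force: 30.0
```

Request:
jog_arm(rows=[1,0,0,0,0.173,1,0,0,0,0.173,1,0,0,0,0,1,0,0,0,0])

```text
t: 7.25
tool_pos: [0.4854, -0.0861, 0.1014]
tcp_rot: [[0.477, 0.879, -0.0], [0.879, -0.477, 0.0], [-0.0, -0.0, -1.0]]
contact_force: [-0.7, -0.8, -0.9]
gripper_width: 0.0346
grip_force: 30.0
```

Run:
```python
from bench import env
from h import *
c=env.camera("wrist"); np.savez("pics/w3.npz",**c); s=env.camera("side"); np.savez("pics/s3.npz",**s);t=env.camera("top"); np.savez("pics/t3.npz",**t); o=env.observe()
print(o["joint_pos"].round(2),o["tool_pos"],o["tcp_rot"].round(3).tolist(),o["contact_force"],o["gripper_width"])
u,v=map(int,proj(s,[.5065,-.0485,.12]));a=cv2.resize(s["pixels"][v-50:v+50,u-50:u+50,::-1],(400,400),interpolation=cv2.INTER_CUBIC)
u2,v2=map(int,proj(c,[.5065,-.0485,.12]));print(u,v,u2,v2)
b=cv2.resize(c["pixels"][:,:,::-1],(400,300))
cv2.imwrite("pics/c3.png",np.hstack([a,np.pad(b,((0,100),(0,0),(0,0)))]))
```

```text
[-0.34  0.68  0.71  2.06 -0.72  0.66  0.36] [ 0.48550561 -0.08617276  0.10149522] [[0.478, 0.878, 0.0], [0.878, -0.478, 0.0], [0.0, -0.0, -1.0]] [-0.42293239 -0.30839703 -0.99308686] 0.03433370326954601
273 210 286 182
```

View pics/c3.png

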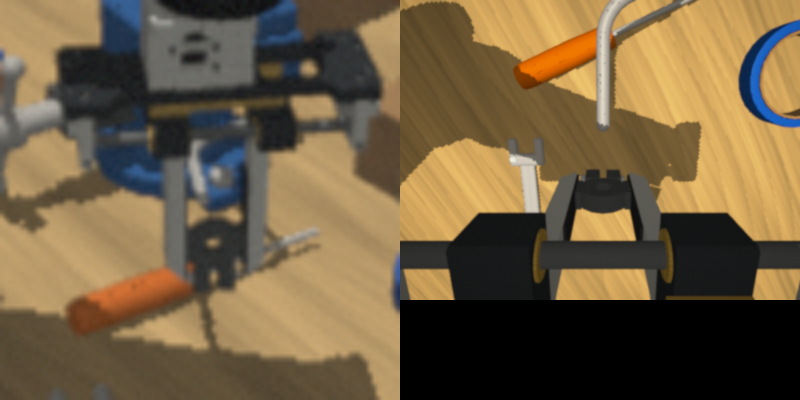

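The wrist view has the collar held level between the pads at about (282,265). The rod tip at (284,175) is straight ahead of it.

Run:
```python
from h import *
c=load("pics/w3.npz");P=cloud(c)
T=np.array([.4855,-.0862]);a=np.radians(61.5);X=np.array([np.cos(a),np.sin(a)]);Y=np.array([X[1],-X[0]])
# rod mask: z band
m=(c["depth"]>0)&(P[...,2]>.112)&(P[...,2]<.130);m[185:]=0
n,l,st,ce=cv2.connectedComponentsWithStats(m.astype(np.uint8));k=1+st[1:,4].argmax();m=l==k;print(st[k])
ys,xs=np.nonzero(m)
for lo,hi in((60,165),):
    s=(ys>lo)&(ys<hi);rows=range(lo,hi,7)
    C=[]
    for y in rows:
        x=xs[ys==y];q=onz(c,x.mean(),y,.12)[:2]-T;C.append((q@X,q@Y));
        print(y,x.min(),x.max(),np.round(np.array(C[-1])*1000,1))
q=onz(c,xs[ys==ys.max()].mean(),ys.max()+.5,.12)[:2]-T;print("tip",ys.max(),q@X,q@Y)
print("rod top z",np.percentile(P[m][:,2],[50,80,90]))
w=load("pics/w3.npz")
# collar: points near TCP above .12
mc=(c["depth"]>0)&(P[...,2]>.122)&(P[...,2]<.145)&(np.abs((P[...,:2]-T)@X)<.012)&(np.abs((P[...,:2]-T)@Y)<.0165)
p=P[mc];e=(p[:,:2]-T);print("collar",len(p),p[:,2].max(),np.percentile(e@X,[2,50,98]),np.percentile(e@Y,[2,50,98]))
y,x=np.nonzero(mc);print(x.min(),x.max(),y.min(),y.max())
```

```text
[ 274    0   56  185 3715]
60 274 293 [93.9 -0.8]
67 274 293 [91.2 -0.8]
74 274 293 [88.5 -0.8]
81 274 293 [85.8 -0.8]
88 274 293 [83.  -0.8]
95 274 293 [80.2 -0.8]
102 274 293 [77.4 -0.8]
109 275 293 [74.6 -0.6]
116 275 293 [71.8 -0.6]
123 275 293 [68.9 -0.6]
130 275 292 [66.  -0.8]
137 275 292 [63.  -0.7]
144 275 292 [60.1 -0.8]
151 275 292 [57.1 -0.8]
158 275 292 [54.1 -0.8]
tip 184 0.04232719448934096 -0.0007781759495920568
rod top z [0.12327715 0.12400889 0.12437024]
collar 2411 0.14446313666752292 [-0.00488602  0.00304135  0.00670221] [-0.01573641 -0.00011226  0.01589508]
248 326 262 299
```

```bash
cat > path.py <<'E'
import numpy as np
h3,h2,h1=np.radians([61.5,0.05,85.2]);d=lambda a:np.array([np.cos(a),np.sin(a)])
T=np.array([.4855,-.0862]);p3=T-.0008*np.array([np.sin(h3),-np.cos(h3)]);p2=np.array([.56342,.01041]);p1=np.array([.62403,.05336]);sh=np.array([.6268,.0852])
def X(p,a,q,b):
    s=np.linalg.solve(np.c_[d(a),-d(b)],q-p);return p+s[0]*d(a)
B2=X(p3,h3,p2,h2);B1=X(p2,h2,p1,h1);R=.025
t2=R*np.tan((h3-h2)/2);t1=R*np.tan((h1-h2)/2)
A=[B2-t2*d(h3),B2+t2*d(h2),B1-t1*d(h2),B1+t1*d(h1),sh]
E
python3 - <<'E'
from path import *
for a in A: print(a.round(4))
tip=T+.0423*d(h3)
L=lambda a,b:np.linalg.norm(a-b)*1000
print("tip",tip,"leg3",L(tip,A[0]),"arc2",25*(h3-h2),"leg2",L(A[1],A[2]),"arc1",25*(h1-h2),"leg1",L(A[3],A[4]),"TCP->A0",L(T,A[0]))
E
```

```text
[ 0.5299 -0.0027]
[0.5519 0.0104]
[0.5975 0.0104]
[0.6223 0.0333]
[0.6268 0.0852]
tip [ 0.50568382 -0.04902604] leg3 52.31873769038623 arc2 26.81262063376289 leg2 45.568238374617216 arc1 37.15369645182929 leg1 52.04289252044041 TCP->A0 94.61600312946888
```

Request:
jog_arm(rows=[1,12,-0.8,0,0,1,15,0,0,0,1,5,0,0,0,1,5,0,0,0,1,5,0,0,0])

```text
t: 8.02
tool_pos: [0.5051, -0.0488, 0.1015]
tcp_rot: [[0.479, 0.878, -0.0], [0.878, -0.479, -0.0], [-0.0, 0.0, -1.0]]
contact_force: [0.2, 0.4, -0.9]
gripper_width: 0.0348
grip_force: 30.0
```

Request:
jog_arm(rows=[1,6,0,0,0,1,9,0,0,0,1,9,0,0,0,1,9,0,0,0,1,7,0,0,0])

```text
t: 8.65
tool_pos: [0.5245, -0.0131, 0.1014]
tcp_rot: [[0.479, 0.878, -0.0], [0.878, -0.479, 0.0], [0.0, -0.0, -1.0]]
contact_force: [-0.6, -0.7, -0.4]
gripper_width: 0.0349
grip_force: 30.0
```

```bash
cat > look.py <<'E'
import sys
from bench import env
from h import *
def look(n):
    c=env.camera("wrist");o=env.observe();np.savez(f"pics/{n}.npz",T=o["tool_pos"],R=o["tcp_rot"],**c)
    T=o["tool_pos"][:2];X=o["tcp_rot"][:2,0];Y=o["tcp_rot"][:2,1]
    P=cloud(c);m=((c["depth"]>0)&(P[...,2]>.112)&(P[...,2]<.1275)).astype(np.uint8)
    e=P[...,:2]-T;ex=e@X;m[(ex<.010)|(np.abs(e@Y)>.1)]=0
    k,l,st,ce=cv2.connectedComponentsWithStats(m)
    best=[i for i in range(1,k) if st[i,4]>150]
    rod=min(best,key=lambda i:np.abs((e@Y)[l==i]).min()+ex[l==i].min())
    ys,xs=np.nonzero(l==rod);q=np.array([onz(c,u,v,.12)[:2] for u,v in zip(xs,ys)])-T
    return c,o,q@X*1e3,q@Y*1e3
if __name__=="__main__":
    c,o,x,y=look(sys.argv[1]);print(o["tool_pos"].round(4),np.degrees(np.arctan2(*o["tcp_rot"][1::-1,0])).round(1),o["contact_force"].round(1),o["ft_torque"].round(2),o["t"])
    for a in range(8,130,5):
        s=(x>=a-.7)&(x<a+.7)
        if s.any(): print(a,"y %.1f..%.1f mid %.1f"%(y[s].min(),y[s].max(),(y[s].min()+y[s].max())/2))
E
python3 look.py w4
```

```text
[ 0.5249 -0.0122  0.1013] 61.4 [-0.2  0.3 -1.1] [-0.03  0.03 -0.02] 8.7
8 y 1.6..1.6 mid 1.6
13 y -4.0..3.9 mid -0.1
18 y -3.5..4.8 mid 0.6
23 y -2.1..7.0 mid 2.5
28 y 0.6..11.9 mid 6.3
33 y 4.7..21.2 mid 13.0
38 y 10.4..30.9 mid 20.6
43 y 20.5..40.8 mid 30.7
48 y 30.9..50.1 mid 40.5
53 y 40.2..58.4 mid 49.3
58 y 50.2..64.0 mid 57.1
63 y 56.3..67.3 mid 61.8
68 y 59.7..69.0 mid 64.3
73 y 61.6..70.0 mid 65.8
78 y 61.9..70.2 mid 66.1
83 y 59.7..68.9 mid 64.3
88 y 57.6..67.1 mid 62.3
93 y 55.4..64.9 mid 60.2
98 y 53.4..62.7 mid 58.0
103 y 51.3..60.6 mid 55.9
108 y 48.8..58.5 mid 53.7
113 y 46.8..56.4 mid 51.6
```

Request:
jog_arm(rows=[1,6,0,0,0,1,5.7,0.2,0,0,1,4.5,0.4,0,0.18,1,4.5,0.4,0,0.18,1,4.5,0.4,0,0.18])

```text
t: 9.32
tool_pos: [0.5395, 0.0063, 0.1015]
tcp_rot: [[0.865, 0.501, 0.0], [0.501, -0.865, 0.0], [0.0, -0.0, -1.0]]
contact_force: [-0.7, 0.3, -0.4]
gripper_width: 0.0348
grip_force: 30.0
```

```bash
python3 look.py w5
```

```text
[0.54   0.0068 0.1012] 29.8 [ 0.4  1.2 -1.2] [0.   0.06 0.02] 9.375
8 y -0.2..1.1 mid 0.4
13 y -2.6..6.7 mid 2.0
18 y 0.2..9.8 mid 5.0
23 y 3.3..12.9 mid 8.1
28 y 6.0..16.0 mid 11.0
33 y 9.1..19.0 mid 14.0
38 y 12.1..21.9 mid 17.0
43 y 15.5..25.2 mid 20.4
48 y 18.5..28.1 mid 23.3
53 y 21.3..30.5 mid 25.9
58 y 23.7..31.9 mid 27.8
63 y 24.8..32.5 mid 28.7
68 y 24.6..32.2 mid 28.4
73 y 22.6..31.1 mid 26.9
78 y 18.2..29.2 mid 23.7
83 y 11.0..26.0 mid 18.5
88 y 4.8..18.7 mid 11.8
93 y -3.4..11.6 mid 4.1
98 y -10.3..5.1 mid -2.6
103 y -17.4..-2.6 mid -10.0
108 y -38.3..-9.0 mid -23.6
113 y -38.4..-16.4 mid -27.4
```

Request:
jog_arm(rows=[1,4.5,0,0,0.18,1,4.5,0.1,0,0.18,1,4.5,0.2,0,0.18,1,6,0,0,0,1,7,0,0,0])

```text
t: 10.0
tool_pos: [0.5652, 0.0102, 0.1014]
tcp_rot: [[1.0, -0.005, -0.0], [-0.005, -1.0, 0.0], [-0.0, -0.0, -1.0]]
contact_force: [0.2, -0.9, -1.3]
gripper_width: 0.0346
grip_force: 30.0
```

```bash
python3 look.py w6
```

```text
[0.5664 0.0101 0.1016] -0.3 [ 1.5  0.1 -1.1] [ 0.01  0.04 -0.04] 10.05
8 y -3.2..0.5 mid -1.4
13 y -4.6..2.8 mid -0.9
18 y -4.6..2.8 mid -0.9
23 y -4.5..3.2 mid -0.7
28 y -4.5..3.2 mid -0.7
33 y -4.5..3.2 mid -0.7
38 y -5.8..2.2 mid -1.8
43 y -8.8..0.9 mid -4.0
48 y -84.4..-2.2 mid -43.3
53 y -79.5..-6.9 mid -43.2
58 y -79.3..-14.2 mid -46.7
63 y -79.1..-65.0 mid -72.0
68 y -86.4..-71.7 mid -79.0
```

Request:
jog_arm(rows=[1,7,-0.4,0,0,1,8,-0.3,0,0,1,8,0,0,0,1,7,0,0,0,1,4.6,-0.5,0,-0.185])

```text
t: 10.68
tool_pos: [0.5999, 0.0108, 0.1011]
tcp_rot: [[0.984, 0.18, -0.0], [0.18, -0.984, -0.001], [-0.001, 0.001, -1.0]]
contact_force: [0.7, 0.6, -0.9]
gripper_width: 0.0347
grip_force: 30.0
```

Request:
jog_arm(rows=[1,4.6,-0.45,0,-0.185,1,4.6,-0.45,0,-0.185,1,0,0,0,0])

```text
t: 11.05
tool_pos: [0.6086, 0.0144, 0.1016]
tcp_rot: [[0.856, 0.518, 0.0], [0.518, -0.856, 0.001], [0.001, -0.0, -1.0]]
contact_force: [-0.0, -0.1, -1.6]
gripper_width: 0.0346
grip_force: 30.0
```

```bash
python3 look.py w7
```

```text
[0.6082 0.0142 0.1015] 31.1 [-0.1  0.4 -0.8] [-0.05  0.13 -0.06] 11.1
8 y -2.3..1.0 mid -0.6
13 y -6.4..2.8 mid -1.8
18 y -12.4..0.5 mid -5.9
23 y -19.6..-5.0 mid -12.3
28 y -26.3..-11.3 mid -18.8
33 y -33.3..-18.5 mid -25.9
38 y -40.2..-25.0 mid -32.6
43 y -61.1..-31.9 mid -46.5
48 y -66.0..-38.7 mid -52.4
53 y -52.9..-45.4 mid -49.2
58 y -49.0..-45.4 mid -47.2
63 y -55.0..-46.0 mid -50.5
```

Request:
jog_arm(rows=[1,5,-0.43,0,-0.187,1,5,-0.43,0,-0.187,1,4.7,-0.43,0,-0.187,1,4.65,-0.43,0,-0.187,1,4.65,-0.43,0,-0.187])

```text
t: 11.72
tool_pos: [0.6209, 0.033, 0.1014]
tcp_rot: [[0.088, 0.996, 0.0], [0.996, -0.088, -0.001], [-0.001, 0.001, -1.0]]
contact_force: [0.2, -0.1, -1.4]
gripper_width: 0.0347
grip_force: 30.0
```

```bash
python3 look.py w8
```

```text
[0.6209 0.034  0.1015] 85.3 [ 0.8  0.4 -1.5] [-0.15 -0.15 -0.04] 11.775
8 y -1.5..1.3 mid -0.1
13 y -2.9..4.5 mid 0.8
18 y -2.8..4.5 mid 0.9
23 y -2.8..4.5 mid 0.9
28 y -2.7..4.5 mid 0.9
33 y -2.7..4.5 mid 0.9
38 y -2.6..4.9 mid 1.1
43 y -2.6..4.9 mid 1.2
48 y -2.5..4.9 mid 1.2
```

Request:
jog_arm(rows=[1,6,0.5,0,0.01,1,8,0.4,0,0,1,8,0.1,0,0,1,8,0,0,0,1,6,0,0,0])

```text
t: 12.4
tool_pos: [0.6251, 0.0706, 0.1013]
tcp_rot: [[0.1, 0.995, -0.0], [0.995, -0.1, 0.0], [0.0, -0.0, -1.0]]
contact_force: [-0.2, -0.7, -1.5]
gripper_width: 0.0345
grip_force: 30.0
```

Request:
jog_arm(rows=[1,2,0,0,0,1,2,0,0,0,1,1,0,0,0])

```text
t: 12.78
tool_pos: [0.6256, 0.0744, 0.1015]
tcp_rot: [[0.1, 0.995, -0.0], [0.995, -0.1, -0.0], [-0.0, -0.0, -1.0]]
contact_force: [0.0, -0.5, -2.0]
gripper_width: 0.0347
grip_force: 30.0
```

```bash
python3 look.py w9
python3 - <<'E'
from h import *
c=load("pics/w9.npz");a=c["pixels"][150:290,180:400,::-1]
cv2.imwrite("pics/c9.png",cv2.resize(a,(660,420),interpolation=cv2.INTER_CUBIC))
E
```

```text
[0.6257 0.0746 0.1015] 84.3 [-0.4  0.2 -1.7] [-0.03  0.07  0.  ] 12.825
8 y -10.9..9.6 mid -0.7
13 y -12.3..11.4 mid -0.4
18 y -12.2..11.3 mid -0.4
23 y -4.3..3.0 mid -0.7
28 y -4.3..3.0 mid -0.7
33 y -4.3..2.9 mid -0.7
38 y -4.7..2.9 mid -0.9
43 y -4.7..2.9 mid -0.9
48 y -4.6..3.3 mid -0.7
53 y -5.0..3.2 mid -0.9
58 y -5.0..3.2 mid -0.9
63 y -5.0..3.2 mid -0.9
68 y -4.9..3.1 mid -0.9
73 y -4.9..3.1 mid -0.9
78 y -4.9..3.1 mid -0.9
83 y -5.2..3.0 mid -1.1
88 y -5.2..3.0 mid -1.1
93 y -5.2..3.0 mid -1.1
98 y -5.1..2.9 mid -1.1
103 y -5.1..2.9 mid -1.1
108 y -5.5..2.9 mid -1.3
113 y -5.4..2.8 mid -1.3
```

View pics/c9.png

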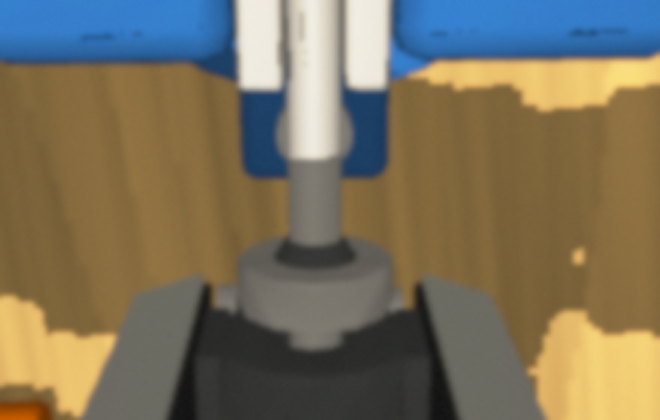

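The shoulder disc is a few mm ahead of the collar, at crop (315,285). Next I feel for it in small steps.

Request:
jog_arm(rows=[1,1.5,-0.5,0,0,1,1.5,0,0,0,1,1.5,0,0,0])

```text
t: 13.2
tool_pos: [0.6256, 0.0787, 0.1015]
tcp_rot: [[0.1, 0.995, -0.0], [0.995, -0.1, -0.001], [-0.001, -0.0, -1.0]]
contact_force: [-1.0, -2.4, -1.0]
gripper_width: 0.0346
grip_force: 30.0
```

Request:
jog_arm(rows=[1,1,0,0,0,1,1,0,0,0])

```text
t: 13.45
tool_pos: [0.6256, 0.0788, 0.1015]
tcp_rot: [[0.101, 0.995, -0.0], [0.995, -0.101, -0.003], [-0.003, 0.0, -1.0]]
contact_force: [-1.4, -7.0, -0.9]
gripper_width: 0.0348
grip_force: 30.0
```

Request:
jog_arm(rows=[1,1,0,0,0,1,0,0,0.7,0,1,0,0,0.5,0,1,0,0,0,0])

```text
t: 13.95
tool_pos: [0.6258, 0.0787, 0.1008]
tcp_rot: [[0.102, 0.995, 0.0], [0.995, -0.102, -0.004], [-0.004, 0.0, -1.0]]
contact_force: [-2.3, -7.0, 2.0]
gripper_width: 0.0345
grip_force: 30.0
```

Request:
jog_arm(rows=[0.55,0,0,0,0,0.45,0,0,0,0,0.4,0,0,0,0,0.4,0,0,0,0])

```text
t: 14.45
tool_pos: [0.626, 0.0826, 0.1003]
tcp_rot: [[0.099, 0.995, 0.0], [0.995, -0.099, 0.0], [0.0, 0.0, -1.0]]
contact_force: [-1.1, -0.2, -0.4]
gripper_width: 0.0564
grip_force: 0.0
```

```bash
python3 look.py w10|head -6
python3 - <<'E'
from h import *
c=load("pics/w10.npz");a=c["pixels"][150:290,180:400,::-1]
cv2.imwrite("pics/c10.png",cv2.resize(a,(660,420),interpolation=cv2.INTER_CUBIC))
E
```

```text
[0.626  0.0825 0.1003] 84.3 [0.3 0.  0.6] [-0.    0.07  0.01] 14.5
8 y -10.9..11.4 mid 0.3
13 y -9.9..9.9 mid 0.0
18 y -3.9..3.9 mid 0.0
23 y -3.9..3.9 mid 0.0
28 y -3.8..3.8 mid -0.0
```

View pics/c10.png

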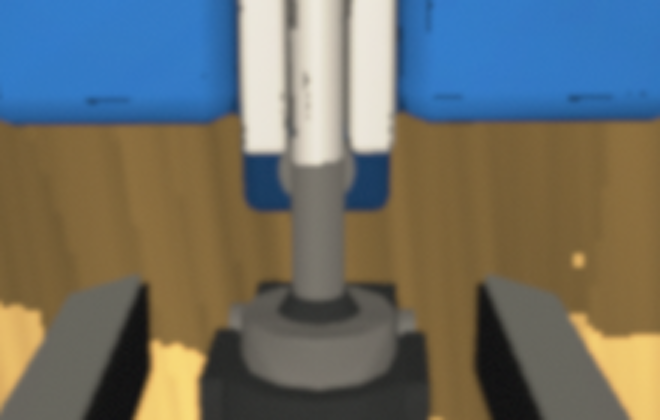

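The fingers are clear and the collar sits against the disc. Lifting straight up.

Request:
jog_arm(rows=[0.4,0,0,-10,0,0.4,0,0,-25,0,0.4,0,0,-40,0,0.4,0,0,-50,0,0.4,0,0,-30,0])

```text
t: 15.12
tool_pos: [0.6268, 0.0816, 0.2587]
tcp_rot: [[0.1, 0.995, 0.004], [0.995, -0.1, 0.0], [0.001, 0.004, -1.0]]
contact_force: [1.0, 0.5, -0.5]
gripper_width: 0.0563
grip_force: 0.0
```

Request:
jog_arm(rows=[0.4,-40,0,0,0,0.4,-30,0,0,0,0.4,0,0,0,0,0.4,0,0,0,0])

```text
t: 15.62
tool_pos: [0.6191, 0.0137, 0.2555]
tcp_rot: [[0.099, 0.995, 0.0], [0.995, -0.099, 0.001], [0.001, 0.0, -1.0]]
contact_force: [-0.1, 0.7, -0.3]
gripper_width: 0.0567
grip_force: 0.0
```

Run:
```python
from bench import env
from h import *
c=env.camera("wrist");o=env.observe();print(o["tool_pos"],o["t"],o["contact_force"])
u,v=map(int,proj(c,[.626,.08,.12]));print(u,v);P=cloud(c)
a=c["pixels"][max(0,v-70):v+70,max(0,u-100):u+100,::-1];cv2.imwrite("pics/c11.png",cv2.resize(a,None,fx=3.5,fy=3.5,interpolation=cv2.INTER_CUBIC))
m=(c["depth"]>0)&(P[...,2]>.128)&(P[...,2]<.14)&(abs(P[...,0]-.626)<.022)&(abs(P[...,1]-.08)<.025)
p=P[m];h=np.radians(84.7);s=(p[:,:2]-[.6268,.0852])@[np.cos(h),np.sin(h)];print(len(p),np.percentile(s*1000,[1,25,50,75,99]).round(1),p[:,2].max())
```

```text
[0.61913079 0.01420647 0.25524884] 15.675 [-1.03066867  0.33806253  0.32749837]
284 119
782 [-11.9  -7.9  -3.9   0.7   7.6] 0.13662730977363702
```

View pics/c11.png

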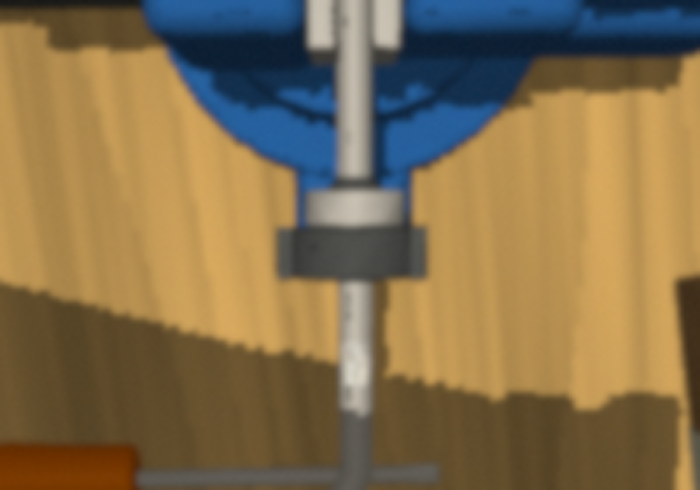

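The collar, at crop (352,250), sits flush against the shoulder disc (355,207) and square to the rod with no gap. The arm is clear.

```bash
python3 -c "
from bench import env
print(env.close_job())"
```

```text
the job is handed in; nothing more can be done
None
```

The collar went round both bends to sit flush against the shoulder, pushed home with about 7 N and let go; the arm is clear, I moved nothing else, and I handed the job in at about 15.7 s (no verdict came back).

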